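Change over two circuit boards on a sloping assembly stand

ROBOT

A 6-joint arm with a two-finger parallel gripper is mounted at the origin on the work surface. World frame = base frame: x ahead of the robot, y to its left, z up, the work surface at z = 0. Lengths are in mm, angles in rad, forces in N, time in s.
With the tool pointing down it reaches from about 350 to 975 mm from the base axis. Payload 7.1 kg.
Tool frame: the origin (TCP) lies at the very end of the fingers, on their centre line; the grasp point (between the pads) lies 19 mm behind it; z points along the fingers, y is the line along which they close (so a half turn about z gives the same grasp; the last joint's range is limited). The gripper opens to 88 mm and grips with 3 to 60 N. Pads are 20 mm wide; open, the fingers measure 115 mm over their backs; the gripper's body (75 mm by 178 mm) begins 61 mm behind the grasp point.
Start: joints at [-1.347, 0.423, 1.63, -0, 1.089, -0.019], TCP at [150.283, -606.646, 222.675] pointing down, gripper open.
Joint ranges: [-3, 3], [-0.9, 2.11], [0.09, 2.58], [-1.31, 4.45], [0.11, 2.69], [-2.54, 2.54]. Speed limits (rad/s): [2.39, 2.39, 3.01, 3.14, 3.14, 3.14].

INTERFACE

Orientations are given as a rotation vector (axis times angle).
In Python, from workcell import ctrl, optics gives the robot as it stands.
- The arm moves only by the shell command python3 -m jog 'ROWS'. ROWS is JSON, a list of rows, each a list of 7 numbers: the shift along the tool's x, y, z in units of 40 mm (1.0 is 40 mm), then the turn, a rotation vector about the tool's x, y, z in units of 6 degrees (1.0 is 6 degrees), then the opening, from 0 (shut) to 1 (fully open). A call has 1 to 20 rows; each row shifts and turns the commanded pose from where the row before left it, along the tool's axes as they then stand; what a row does not reach is not made up. A row lasts 1/10 s, in which the tool goes at most 50 mm and 8.59 degrees, less where a joint would pass 70% of its speed; a pose out of reach is approached as far as the arm can. A call is refused whole if a number of a shift passes 1 or a number of a turn 1, either way. A call with a gripper value outside its range is refused whole. The fingers move at their own pace and stop on an object; the grip force is fixed at half the most. Time passes only in rows, so rows that do not move let the fingers close. It gives the time, the measured TCP pose, the force, the opening and the grip force at its end, in the units of the state.
- ctrl.get_obs(): the state, without advancing time (a new reading comes with each control period).
- optics.get_image(name): name is "scene" or "top"; returns the picture (400x640x3 uint8, red, green, blue); there is no depth.
- optics.camera_model(name): a dict with "fov_y" (degrees; the focal length in pixels is half the picture's height over the tangent of half this angle, whatever the lens; pixels are square), "cx", "cy" (the principal point, pixels), "view" (4x4, takes a point from world to camera coordinates). Camera axes: x right, y up, looking along -z (the intrinsics and any distortion apply to the point x, -y, -z); pixel columns grow to the right and rows downward; lengths in mm; the calibration is good to about 2 mm. A picture is of the moment at which its call begins. camera_model takes no time and is no camera call.
- ctrl.close_job(): hands the job in; it is judged then, once.
Trained networks look in the newest picture that a camera, given by its name, has taken for a name from the list of things; names that differ only in an ending like _2 or _b are one class to them, and where a whole thing is asked for, a point or a joint stands for the part that bears it (a point fixed in the world has none). Each returns a list of dicts, best first, with "conf" (0 to 1); they miss things now and then, are a little off and sometimes report something else, mostly with a low value. They report only what shows in the picture. A call takes as long as a camera call. They do not tell look-alikes from the thing itself.
- optics.masks_of(target, camera): "pixels" (400x640 bool, what is visible of it) and "extent" ([centre column, centre row, width, height] in pixels, round what is visible of it).
The state is a dict: "t": time; "qpos": joint angles; "qvel": joint speeds; "joint_torque": joint torques, N m; "ee_pos": TCP position; "orientation": TCP orientation; "ft_force": force on the tool from outside, world axes, zero at the start; "moment": the same for the moment, N m; "width": finger opening in mm; "grasp_force": force on a finger pad.
Only numpy, scipy, OpenCV 4.12 (cv2) and the standard library are available. Lean on these libraries where they do the work, as an engineer would, in place of code of your own. Each camera call takes 0.05 s, during which the arm holds its last target. There are 200 camera calls.

TASK

The two circuit boards on the sloping stand lie in each other's bays: change them over, so that each ends lying flat and square in the bay where the other one was, slid down against the lower stop. There is a free rubber pad on the bench where one can wait meanwhile. Set the boards down gently, never drop them or turn them over, and leave everything else on the bench where it is.

Things in the scene. Friction and masses are not known exactly. Their poses are not given: they have to be found in the camera images.
- deck: grey sloping deck, 137 x 292, of a fixed stand, falling 27 degrees away from the robot. Origin: middle of its upper face, 78 above the bench; x down the slope, y along its width, z out of it. Two bays, each 134 wide in y between aluminium guides 8 thick and 10 high at y = 0, +142, -142. The lower stop is a bar 12 high with its face at x = +62.5; the deck ends, open, at x = -62.5
- bay_a (a point): the bay on the deck's +y side: the point on the deck (deck x = +16.5, y = +71, z = 0) where the origin of a board lies when it is centred in the bay and against the lower stop; axes as the deck
- bay_b (a point): the same point of the bay on the deck's -y side (deck x = +16.5, y = -71, z = 0)
- fin_board: Black carrier plate 92 (x) x 120 (y) x 8 with a green circuit board on it (top at z = 10) and in its middle a tall finned aluminium heat sink 36 (x) x 100 (y), z from 10 to 48, the part to grip, across x. Nothing else is above z = 15. 0.2 to 0.5 kg. Origin: centre of the plate's underside, z out of its face. Starts flat in one bay, x down the slope, against the stop
- box_board: Black carrier plate 92 (x) x 120 (y) x 8 with a green circuit board on it (top at z = 10) and in its middle a lower, wider plain closed aluminium box 50 (x) x 92 (y), z from 10 to 40, the part to grip, across x. Nothing else is above z = 15. 0.2 to 0.5 kg. Origin: centre of the plate's underside, z out of its face. Starts flat in one bay, x down the slope, against the stop
- pad: free black rubber pad fixed flat on the bench to one side of the stand (left or right), 150 (x) x 160 (y) x 4 thick. Origin: centre of its underside, z up
- parts_tray: open grey tray with compartments of screws, 140 x 150, 30 high, fixed on the bench on the other side of the stand. Origin: centre of its underside
- spray_bottle: white spray bottle, body diameter 68, 190 tall, standing. Bystander. Origin: centre of its underside, z up
- flux_bottle: small black bottle, diameter 40, 75 tall, standing just beyond the pad's far edge. Bystander. Origin: centre of its underside
- power_driver: grey electric screwdriver, 225 long, 36 high, lying on the bench beyond the stand. Bystander. Origin: under its middle, x along its length
- cutters: side cutters with black handles, 115 long, 12 high, lying on the robot's side of the parts tray. Bystander. Origin: under the joint, x towards the jaws
Not all that is in view belongs to the job. Leave any purple look-alike of the fin_board alone. What is shaped like the box_board but red is not meant.

How it is judged (in metres and radians):
At the end, for the whole second after the job is handed in: Each board lies at rest in the bay in which the other one started (moved more than 100 mm), face up, flat on the deck (within 4 mm and 0.06 rad), square to it (0.15 rad), within 12 mm of the bay's middle across, and no more than 8 mm from the lower stop (((x of fin_board in the frame of deck between 0.0085 and 0.022 m and y of fin_board in the frame of deck between 0.059 and 0.083 m and z of fin_board in the frame of deck between -0.004 and 0.004 m and angle between the z axis of each of fin_board, box_board and the z axis of deck, either way round below 0.06 rad and angle between the y axis of each of fin_board, box_board and the y axis of deck, either way round below 0.15 rad and linear speed of each of fin_board, box_board below 0.02 m/s and distance of each of fin_board, box_board from where it was at the start of the episode above 0.1 m and angle between each of fin_board, box_board's own z axis and vertical below 0.8 rad and x of box_board in the frame of deck between 0.0085 and 0.022 m and y of box_board in the frame of deck between -0.083 and -0.059 m and z of box_board in the frame of deck between -0.004 and 0.004 m) or (x of fin_board in the frame of deck between 0.0085 and 0.022 m and y of fin_board in the frame of deck between -0.083 and -0.059 m and z of fin_board in the frame of deck between -0.004 and 0.004 m and angle between the z axis of each of fin_board, box_board and the z axis of deck, either way round below 0.06 rad and angle between the y axis of each of fin_board, box_board and the y axis of deck, either way round below 0.15 rad and linear speed of each of fin_board, box_board below 0.02 m/s and distance of each of fin_board, box_board from where it was at the start of the episode above 0.1 m and angle between each of fin_board, box_board's own z axis and vertical below 0.8 rad and x of box_board in the frame of deck between 0.0085 and 0.022 m and y of box_board in the frame of deck between 0.059 and 0.083 m and z of box_board in the frame of deck between -0.004 and 0.004 m))); the robot touches nothing.
It fails at once if a board is dropped: it moves faster than 0.6 m/s while the fingers do not touch it ((linear speed of fin_board above 0.6 m/s and contact force between the fingers and fin_board below 0.05 N) or (linear speed of box_board above 0.6 m/s and contact force between the fingers and box_board below 0.05 N)).
It fails at once if a board is turned over or on edge (tilted more than 1.2 rad) (angle between any of fin_board, box_board's own z axis and vertical above 1.2 rad).
It fails at once if a bystander is moved by more than 30 mm (distance of any of spray_bottle, flux_bottle, power_driver, cutters from where it was at the start of the episode above 0.03 m).
It also fails if it takes over 67 s, if anything falls off the work surface, if the arm or the gripper's body presses on something with over 40 N, if the wrist force passes 120 N, or if a joint passes its speed limit or range.

## Working session

There is one attempt and no reset: what is moved stays moved. The work goes in short steps, Python scripts to look and compute and a shell command to move; the robot and the scene stay as the last step left them, time stands still between calls to the robot, and variables do not carry over. Pictures are saved under pics/ and viewed, at most 10 in all, crops included, and the job is handed in when it is done.

```bash
ls; mkdir -p pics
python3 - <<'E'
from workcell import ctrl, optics
import cv2
for n in("scene","top"):
    cv2.imwrite(f"pics/{n}0.png",optics.get_image(n)[:,:,::-1]); print(n,optics.camera_model(n))
print(ctrl.get_obs())
E
```

```text
pics
scene {'fov_y': 51.651375369335526, 'cx': 320.6743192084987, 'cy': 193.1948346824519, 'view': array([[-8.15977530e-01,  5.78003359e-01, -9.63259906e-03,
         4.09735418e+02],
       [-3.08882480e-01, -4.21848857e-01,  8.52428974e-01,
         8.74172746e+01],
       [ 4.88643309e-01,  6.98538230e-01,  5.22754299e-01,
        -1.47602887e+03],
       [ 0.00000000e+00,  0.00000000e+00,  0.00000000e+00,
         1.00000000e+00]])}
top {'fov_y': 56.744751036038274, 'cx': 320.7131134309629, 'cy': 199.14659302596115, 'view': array([[ 2.76003397e-02, -9.99594904e-01,  6.94608901e-03,
         1.81692240e+01],
       [ 9.96040171e-01,  2.80883323e-02,  8.43505946e-02,
        -5.26152247e+02],
       [-8.45115286e-02,  4.59047862e-03,  9.96411927e-01,
        -9.46827537e+02],
       [ 0.00000000e+00,  0.00000000e+00,  0.00000000e+00,
         1.00000000e+00]])}
{'t': 0.1, 'qpos': array([-1.34701125e+00,  4.23747953e-01,  1.63060736e+00,  2.17442384e-05,
        1.08857287e+00, -1.89791330e-02]), 'qvel': array([-7.73897148e-04, -9.93962354e-04, -1.56905143e-03, -5.51239486e-05,
       -3.32660474e-04,  8.65516832e-04]), 'joint_torque': array([ 7.84998192e-04, -5.45618641e+01, -2.74325395e+01,  6.45507197e-02,
        1.87962293e-02, -7.24988240e-06]), 'ee_pos': array([ 150.17571545, -606.1818959 ,  221.99214531]), 'orientation': array([-3.11715875e+00, -3.80220573e-01,  1.84280009e-04]), 'ft_force': array([0.05911383, 0.08764102, 0.41662346]), 'moment': array([-0.01339004,  0.05585717, -0.03278464]), 'grasp_force': 0.0, 'width': 87.96871838956278}
```

View pics/scene0.png

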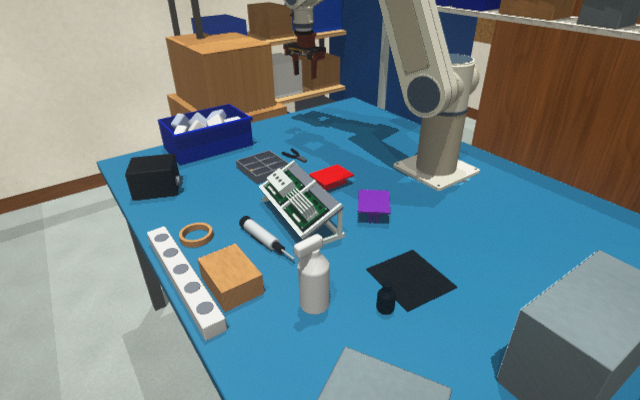

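View pics/top0.png

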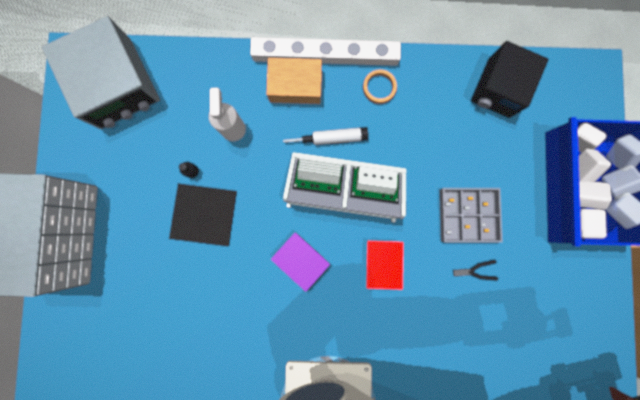

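The scene view shows the stand at about (302,205) and the pad at (412,278). In the top view, the fin board is in the left (+y) bay at (319,176), the box board is in the right bay at (378,182), the pad is at (203,214), and the decoys are at (300,262) and (385,265). I'll zoom in next for corner picks.

```bash
python3 - <<'E'
import cv2,numpy as np
t=cv2.imread("pics/top0.png");s=cv2.imread("pics/scene0.png")
cv2.imwrite("pics/tz.png",cv2.resize(t[140:230,275:415],None,fx=5.5,fy=5.5,interpolation=cv2.INTER_CUBIC))
cv2.imwrite("pics/sz.png",cv2.resize(s[155:250,250:355],None,fx=6,fy=6,interpolation=cv2.INTER_CUBIC))
E
cat > h.py <<'E'
import numpy as np,cv2
from workcell import ctrl,optics
from scipy.optimize import least_squares
from scipy.spatial.transform import Rotation as R
def proj(n,P):
    c=optics.camera_model(n);V=c["view"];P=np.atleast_2d(P)
    p=P@V[:3,:3].T+V[:3,3];f=200/np.tan(np.radians(c["fov_y"]/2))
    return np.c_[c["cx"]+f*p[:,0]/-p[:,2],c["cy"]-f*p[:,1]/-p[:,2]]
def deckR(yaw): return R.from_euler('z',yaw)*R.from_euler('y',np.radians(27))
def deckpt(q,L): return deckR(q[2]).apply(L)+[q[0],q[1],78]
E
python3 - <<'E'
from h import *
for n in("fin_board","box_board","pad","deck"):
  for c in("top","scene"):
    optics.get_image(c)
    for d in optics.masks_of(n,c)[:2]: print(n,c,round(d["conf"],2),np.round(d["extent"],1),d["pixels"].sum(), np.round(cv2.boxPoints(cv2.minAreaRect(np.argwhere(d["pixels"])[:,::-1].astype(np.float32))),1).tolist())
E
```

```text
fin_board top 0.96 [298.6 261.1  61.3  58.2] 1762 [[269.29998779296875, 259.5], [294.5, 232.0], [329.79998779296875, 264.29998779296875], [304.6000061035156, 291.79998779296875]]
fin_board top 0.57 [318.3 178.1  48.4  39.6] 1598 [[290.3999938964844, 189.3000030517578], [295.0, 156.6999969482422], [345.3999938964844, 163.89999389648438], [340.79998779296875, 196.5]]
fin_board scene 0.83 [306.4 211.5  43.7  43. ] 1158 [[276.0, 206.0], [300.5, 181.5], [329.0, 210.0], [304.5, 234.5]]
fin_board scene 0.62 [375.9 206.8  34.6  34.6] 810 [[358.0, 223.0], [358.0, 190.0], [390.0, 190.0], [390.0, 223.0]]
box_board top 0.88 [385.1 266.4  38.2  49.2] 1757 [[364.3999938964844, 288.20001220703125], [366.1000061035156, 240.5], [403.70001220703125, 241.89999389648438], [402.0, 289.6000061035156]]
box_board top 0.8 [374.6 186.1  51.5  40.1] 1577 [[348.29998779296875, 198.3000030517578], [352.29998779296875, 165.3000030517578], [401.8999938964844, 171.39999389648438], [397.79998779296875, 204.3000030517578]]
box_board scene 0.97 [332.5 179.1  42.7  29.7] 700 [[308.8999938964844, 172.6999969482422], [34
[... 487 characters left out ...]
[[282.20001220703125, 201.6999969482422], [289.5, 151.8000030517578], [410.79998779296875, 169.5], [403.5, 219.39999389648438]]
pad scene 0.58 [410.8 282.6  91.4  64.6] 2862 [[365.5, 269.5], [403.20001220703125, 232.8000030517578], [455.5, 286.5], [417.8999938964844, 323.20001220703125]]
deck top 0.71 [345.4 184.2 118.9  65.9] 2960 [[282.1000061035156, 201.39999389648438], [289.70001220703125, 150.89999389648438], [411.1000061035156, 169.10000610351562], [403.3999938964844, 219.6999969482422]]
deck scene 0.56 [303.3 200.   78.   75.6] 1409 [[257.70001220703125, 187.8000030517578], [297.20001220703125, 153.89999389648438], [343.29998779296875, 207.60000610351562], [303.70001220703125, 241.5]]
```

View pics/tz.png

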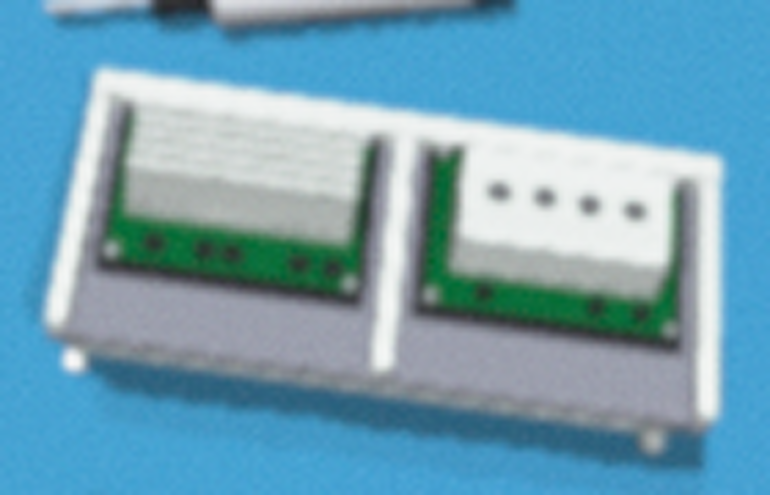

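View pics/sz.png

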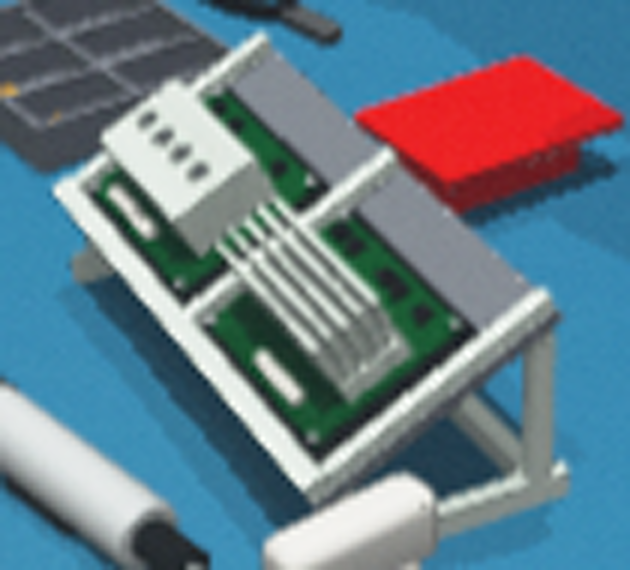

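In the top zoom, the fin board (left) and box board (right) lie square against the far stop. The stand's outer corners are at about (45,330), (718,420), (100,68) and (722,158) in zoom pixels. The scene zoom confirms this, with guide ends at (549,290), (388,155) and (262,38).

Run:
```python
from h import *
T=[((45,330),(-62.5,146,10)),((718,422),(-62.5,-146,10)),((100,68),(74.5,146,12)),((722,158),(74.5,-146,12)),((383,370),(-62.5,0,10)),
((100,268),(-29.5,131,8)),((357,298),(-29.5,11,8)),((418,310),(-29.5,-11,8)),((675,347),(-29.5,-131,8)),((458,245),(-8.5,-25,40)),((668,275),(-8.5,-117,40)),((127,172),(-1.5,121,48)),((355,205),(-1.5,21,48))]
S=[((549,290),(-62.5,146,10)),((262,36),(-62.5,-146,10)),((388,152),(-62.5,0,10)),((60,190),(74.5,-146,12)),((105,135),(41.5,-117,40)),((180,83),(-8.5,-117,40)),((268,175),(-8.5,-25,40)),((470,328),(-29.5,131,8))]
tp=(np.array([a for a,b in T])+.5)/5.5-.5+[275,140];sp=(np.array([a for a,b in S])+.5)/6-.5+[250,155]
TL=np.array([b for a,b in T],float);SL=np.array([b for a,b in S],float)
r=lambda q:np.r_[proj("top",deckpt(q,TL))-tp,proj("scene",deckpt(q,SL))-sp].ravel()
for nm,f in(("both",r),("top",lambda q:r(q)[:26]),("scene",lambda q:r(q)[26:])):
    o=least_squares(f,[500,0,0],loss="soft_l1");print(nm,o.x,np.sqrt(np.mean(o.fun**2)))
    if nm=="both":q=o.x;print(np.round(f(o.x).reshape(-1,2),1).tolist())
# pad
o=None
c=[(174.4,182),(236.8,189.8),(229.6,246.8),(167.2,239)]
L=np.array([(75,80,4),(75,-80,4),(-75,-80,4),(-75,80,4)],float)
f=lambda p:(proj("top",R.from_euler('z',p[2]).apply(L)+[p[0],p[1],0])-c).ravel()
o=least_squares(f,[500,300,0]);print("pad",o.x,o.fun.round(1))
for n,h in(("spray_bottle",0),("flux_bottle",37),("power_driver",18),("parts_tray",15),("cutters",6)):
    optics.get_image("top")
    for d in optics.masks_of(n,"top")[:1]:
        e=d["extent"][:2];o=least_squares(lambda p:(proj("top",[[p[0],p[1],h]])[0]-e),[500,0]);print(n,d["conf"],o.x,d["extent"])
for y in(71,-71):print(deckpt(q,[16.5,y,0]))
```

```text
both [ 5.51606988e+02 -2.79406417e+01 -1.14401118e-01] 1.159160360837622
[[0.0, -1.5], [0.1, -0.7], [-0.5, 0.7], [-0.3, 0.5], [-0.3, 0.0], [-1.4, -0.4], [1.1, 1.2], [-1.0, 0.3], [1.6, 0.7], [0.2, -1.6], [0.5, -1.5], [-0.1, -1.4], [0.3, -1.4], [1.6, 0.3], [1.0, -1.4], [2.0, -0.8], [-0.4, -0.6], [-0.3, -0.0], [0.3, -1.5], [-1.2, -3.7], [2.4, -0.5]]
top [ 5.50641396e+02 -2.79629758e+01 -1.12620960e-01] 0.8686390809309759
scene [ 5.55998614e+02 -2.61036729e+01 -1.30512992e-01] 1.2027040300455811
pad [ 4.77997980e+02  3.46162659e+02 -8.43304448e-02] [ 1.8  0.9 -1.1 -0.1 -1.4 -0.9  0.7  0.1]
spray_bottle 0.87 [744.37790609 299.18595401] [225.1, 117.0, 34.4, 54.1]
flux_bottle 0.72 [589.08685094 378.94021351] [187.7, 170.4, 21.3, 15.9]
power_driver 0.78 [691.23751521  26.22194133] [324.9, 137.4, 84.5, 17.5]
parts_tray 0.79 [ 494.54069504 -364.57853224] [471.2, 215.3, 64.7, 53.5]
cutters 0.94 [ 350.01498435 -375.99981105] [474.5, 270.6, 46.2, 19.9]
[574.3172701   40.9170403   70.50915675]
[ 558.10772278 -100.15475198   70.50915675]
```

```bash
cat >> h.py <<'E'
Q=[551.0,-28.0,-0.1135]
def Rdeck(): # tool x=deck y, tool y=deck x, tool z=-deck z
    m=deckR(Q[2]).as_matrix(); return R.from_matrix(np.c_[m[:,1],m[:,0],-m[:,2]])
def Rflat():
    m=R.from_euler('z',Q[2]).as_matrix(); return R.from_matrix(np.c_[m[:,1],m[:,0],-m[:,2]])
def now():
    o=ctrl.get_obs(); return o,np.array(o["ee_pos"]),R.from_rotvec(o["orientation"])
def plan(p1,R1,n,g):
    o,p,r=now(); w=(r.inv()*R1).as_rotvec(); tot=p1-p
    print("tool shift/40:",(r.inv().apply(tot)/40).round(2),"turn/6deg:",(np.degrees(w)/6).round(2))
    if n:
        rows=[]
        for i in range(n):
            ri=r*R.from_rotvec(w*i/n)
            rows.append(np.r_[ri.inv().apply(tot/n)/40,np.degrees(w/n)/6].round(2).tolist()+[g])
        print(str(rows).replace(" ",""))
def indeck():
    o,p,r=now(); print("t",o["t"],"deck",deckR(Q[2]).inv().apply(p-[Q[0],Q[1],78]).round(1),"world",p.round(1),"rot err deg",np.degrees((Rdeck().inv()*r).as_rotvec()).round(1),"w",round(o["width"],1),"gf",round(o["grasp_force"],1),"F",o["ft_force"].round(1),"q",o["qpos"].round(2))
E
python3 -c "
from h import *
plan(deckpt(Q,[16.5,71,120]),Rdeck(),20,1)"
```

```text
tool shift/40: [ 15.44 -12.69   1.13] turn/6deg: [  3.93  -2.73 -11.37]
[[0.77,-0.63,0.06,0.2,-0.14,-0.57,1],[0.81,-0.59,0.06,0.2,-0.14,-0.57,1],[0.84,-0.54,0.06,0.2,-0.14,-0.57,1],[0.87,-0.48,0.06,0.2,-0.14,-0.57,1],[0.9,-0.43,0.05,0.2,-0.14,-0.57,1],[0.93,-0.37,0.05,0.2,-0.14,-0.57,1],[0.95,-0.32,0.04,0.2,-0.14,-0.57,1],[0.97,-0.26,0.03,0.2,-0.14,-0.57,1],[0.98,-0.2,0.02,0.2,-0.14,-0.57,1],[0.99,-0.14,0.01,0.2,-0.14,-0.57,1],[1.0,-0.08,0.0,0.2,-0.14,-0.57,1],[1.0,-0.02,-0.01,0.2,-0.14,-0.57,1],[1.0,0.04,-0.03,0.2,-0.14,-0.57,1],[1.0,0.09,-0.04,0.2,-0.14,-0.57,1],[0.99,0.15,-0.06,0.2,-0.14,-0.57,1],[0.98,0.21,-0.08,0.2,-0.14,-0.57,1],[0.96,0.27,-0.09,0.2,-0.14,-0.57,1],[0.94,0.32,-0.11,0.2,-0.14,-0.57,1],[0.92,0.37,-0.13,0.2,-0.14,-0.57,1],[0.89,0.42,-0.16,0.2,-0.14,-0.57,1]]
```

```bash
python3 -m jog '[[0.77,-0.63,0.05,0.2,-0.14,-0.57,1],[0.81,-0.59,0.05,0.2,-0.14,-0.57,1],[0.84,-0.54,0.05,0.2,-0.14,-0.57,1],[0.87,-0.48,0.05,0.2,-0.14,-0.57,1],[0.9,-0.43,0.05,0.2,-0.14,-0.57,1],[0.93,-0.37,0.05,0.2,-0.14,-0.57,1],[0.95,-0.32,0.04,0.2,-0.14,-0.57,1],[0.97,-0.26,0.03,0.2,-0.14,-0.57,1],[0.98,-0.2,0.02,0.2,-0.14,-0.57,1],[0.99,-0.14,0.01,0.2,-0.14,-0.57,1]]'; python3 -c "
from h import *
indeck();plan(deckpt(Q,[16.5,71,120]),Rdeck(),11,0.8)"
```

```text
t: 2.4
ee_pos: [389.6, -284.7, 201.6]
orientation: [-2.685, -1.207, 0.25]
ft_force: [-0.0, -0.8, 1.1]
width: 88.1
grasp_force: 0.0
t 2.4 deck [-173.  -273.4   50.5] world [ 389.6 -284.7  201.6] rot err deg [-11.5   8.1  33.9] w 88.1 gf 0.0 F [-0.  -0.8  1.1] q [-0.62  0.37  1.8  -0.05  1.22  0.13]
tool shift/40: [ 9.95 -0.77  0.03] turn/6deg: [ 1.91 -1.35 -5.65]
[[0.9,-0.07,0.0,0.17,-0.12,-0.51,0.8],[0.91,-0.02,-0.01,0.17,-0.12,-0.51,0.8],[0.91,0.03,-0.02,0.17,-0.12,-0.51,0.8],[0.9,0.08,-0.03,0.17,-0.12,-0.51,0.8],[0.9,0.12,-0.05,0.17,-0.12,-0.51,0.8],[0.89,0.17,-0.06,0.17,-0.12,-0.51,0.8],[0.88,0.22,-0.07,0.17,-0.12,-0.51,0.8],[0.86,0.26,-0.09,0.17,-0.12,-0.51,0.8],[0.85,0.31,-0.11,0.17,-0.12,-0.51,0.8],[0.83,0.35,-0.12,0.17,-0.12,-0.51,0.8],[0.81,0.39,-0.14,0.17,-0.12,-0.51,0.8]]
```

Tracks well.

```bash
python3 -m jog '[[0.9,-0.07,0.0,0.17,-0.12,-0.51,0.8],[0.91,-0.02,-0.01,0.17,-0.12,-0.51,0.8],[0.91,0.03,-0.02,0.17,-0.12,-0.51,0.8],[0.9,0.08,-0.03,0.17,-0.12,-0.51,0.8],[0.9,0.12,-0.05,0.17,-0.12,-0.51,0.8],[0.89,0.17,-0.06,0.17,-0.12,-0.51,0.8],[0.88,0.22,-0.07,0.17,-0.12,-0.51,0.8],[0.86,0.26,-0.09,0.17,-0.12,-0.51,0.8],[0.85,0.31,-0.11,0.17,-0.12,-0.51,0.8],[0.83,0.35,-0.12,0.17,-0.12,-0.51,0.8],[0.81,0.39,-0.14,0.17,-0.12,-0.51,0.8],[0,0,0,0,0,0,0.8],[0,0,0,0,0,0,0.8]]'; python3 -c "
from h import *
indeck();plan(deckpt(Q,[16.5,71,65]),Rdeck(),0,0.8)
for n in('top','scene'): cv2.imwrite('pics/%s1.png'%n,optics.get_image(n)[:,:,::-1])
a=cv2.imread('pics/top1.png')[110:230,260:420];b=cv2.imread('pics/scene1.png')[120:250,230:390]
cv2.imwrite('pics/c1.png',np.hstack([cv2.resize(a,(400,300)),cv2.resize(b,(400,325))[:300]]))
"
```

```text
t: 3.7
ee_pos: [628.6, 33.0, 176.9]
orientation: [-2.065, -1.832, 0.437]
ft_force: [0.1, 0.2, -0.8]
width: 70.1
grasp_force: 0.0
t 3.7 deck [ 17.6  69.4 120. ] world [628.6  33.  176.9] rot err deg [-0.3  0.1  0.3] w 70.1 gf 0.0 F [ 0.1  0.2 -0.8] q [0.01 0.71 1.32 0.06 1.57 0.11]
tool shift/40: [ 0.04 -0.04  1.37] turn/6deg: [ 0.04 -0.01 -0.05]
```

View pics/c1.png

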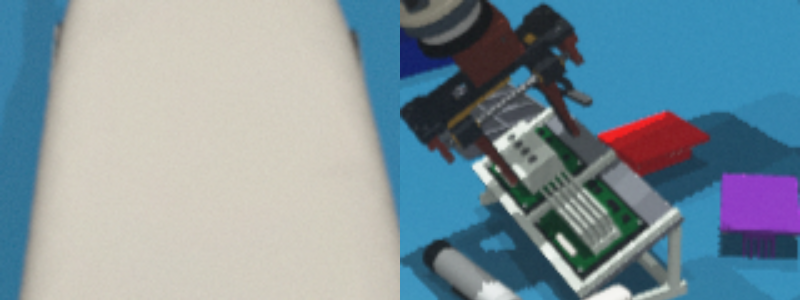

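The fingers hang over the fin board, one each side, with closing direction down the slope (fingertips in crop at (515,180) and (575,130)). Descending.

```bash
python3 -m jog '[[0.04,-0.04,0.4,0.04,0,-0.05,0.8],[0,0,0.5,0,0,0,0.8],[0,0,0.5,0,0,0,0.8],[0,0,0.4,0,0,0,0.8],[0,0,0.3,0,0,0,0.8],[0,0,0.2,0,0,0,0.8],[0,0,0.15,0,0,0,0.8],[0,0,0,0,0,0,0.8],[0,0,0,0,0,0,0.8]]'; python3 -c "
from h import *
indeck()"
```

```text
t: 4.7
ee_pos: [583.9, 39.5, 91.3]
orientation: [-2.059, -1.834, 0.436]
ft_force: [1.0, 0.3, 0.1]
width: 70.3
grasp_force: 0.0
t 4.7 deck [16.3 70.8 23.2] world [583.9  39.5  91.3] rot err deg [-0.1  0.2  0.1] w 70.3 gf 0.0 F [1.  0.3 0.1] q [0.02 0.75 1.47 0.06 1.38 0.1 ]
```

```bash
python3 -m jog '[[0,0,0.08,0,0,0,0.8],[0,0,0,0,0,0,0.6],[0,0,0,0,0,0,0.45],[0,0,0,0,0,0,0],[0,0,0,0,0,0,0],[0,0,0,0,0,0,0],[0,0,0,0,0,0,0],[0,0,0,0,0,0,0]]'; python3 -c "
from h import *
indeck()"
```

```text
t: 5.5
ee_pos: [582.5, 39.7, 88.1]
orientation: [-2.059, -1.834, 0.436]
ft_force: [3.5, 0.0, -0.6]
width: 35.6
grasp_force: 30.0
t 5.5 deck [16.5 70.8 19.7] world [582.5  39.7  88.1] rot err deg [-0.1  0.2  0.1] w 35.6 gf 30.0 F [ 3.5  0.  -0.6] q [0.02 0.76 1.47 0.06 1.38 0.1 ]
```

```bash
python3 -m jog '[[0,0,-0.1,0,0,0,0],[0,0,-0.3,0,0,0,0],[0,0,-0.5,0,0,0,0],[0,0,-0.6,0,0,0,0],[0,0,-0.5,0,0,0,0],[0,0,-0.3,0,0,0,0]]'; python3 -c "
from h import *
indeck();plan(np.array([474,345,130.]),Rflat(),15,0)"
```

```text
t: 6.1
ee_pos: [624.7, 34.6, 172.2]
orientation: [-2.059, -1.835, 0.435]
ft_force: [-0.1, 0.6, -2.4]
width: 35.7
grasp_force: 30.0
t 6.1 deck [ 16.2  70.6 114. ] world [624.7  34.6 172.2] rot err deg [-0.2  0.2  0.1] w 35.7 gf 30.0 F [-0.1  0.6 -2.4] q [0.01 0.71 1.33 0.06 1.56 0.11]
tool shift/40: [ 7.27 -3.66  3.05] turn/6deg: [-4.47 -0.02 -0.02]
[[0.48,-0.24,0.2,-0.3,-0.0,-0.0,0],[0.48,-0.25,0.2,-0.3,-0.0,-0.0,0],[0.48,-0.26,0.19,-0.3,-0.0,-0.0,0],[0.48,-0.26,0.18,-0.3,-0.0,-0.0,0],[0.48,-0.27,0.17,-0.3,-0.0,-0.0,0],[0.48,-0.27,0.16,-0.3,-0.0,-0.0,0],[0.49,-0.28,0.15,-0.3,-0.0,-0.0,0],[0.49,-0.28,0.14,-0.3,-0.0,-0.0,0],[0.49,-0.29,0.14,-0.3,-0.0,-0.0,0],[0.49,-0.29,0.13,-0.3,-0.0,-0.0,0],[0.49,-0.29,0.12,-0.3,-0.0,-0.0,0],[0.49,-0.3,0.11,-0.3,-0.0,-0.0,0],[0.49,-0.3,0.1,-0.3,-0.0,-0.0,0],[0.49,-0.3,0.09,-0.3,-0.0,-0.0,0],[0.49,-0.31,0.08,-0.3,-0.0,-0.0,0]]
```

```bash
python3 -m jog '[[0.3,-0.15,0,-0.3,0,0,0],[0.48,-0.25,0.1,-0.3,0,0,0],[0.48,-0.26,0.1,-0.3,0,0,0],[0.48,-0.26,0.1,-0.3,0,0,0],[0.48,-0.27,0.1,-0.3,0,0,0],[0.48,-0.27,0.16,-0.3,0,0,0],[0.49,-0.28,0.15,-0.3,0,0,0],[0.49,-0.28,0.14,-0.3,0,0,0],[0.49,-0.29,0.14,-0.3,0,0,0],[0.49,-0.29,0.13,-0.3,0,0,0],[0.49,-0.29,0.12,-0.3,0,0,0],[0.49,-0.3,0.11,-0.3,0,0,0],[0.49,-0.3,0.1,-0.3,0,0,0],[0.49,-0.3,0.09,-0.3,0,0,0],[0.49,-0.31,0.08,-0.28,0,0,0],[0.17,-0.09,0,0,0,0,0],[0,0,0,0,0,0,0],[0,0,0,0,0,0,0]]'; python3 -c "
from h import *
indeck();plan(np.array([474,345,40.]),Rflat(),0,0);o,p,r=now();print(np.degrees((Rflat().inv()*r).as_rotvec()))"
```

```text
t: 7.9
ee_pos: [481.6, 344.0, 146.1]
orientation: [-2.345, -2.088, -0.0]
ft_force: [-0.0, 0.3, -2.5]
width: 36.0
grasp_force: 30.0
t 7.9 deck [-129.9  361.7   10.3] world [481.6 344.  146.1] rot err deg [-26.9   0.1   0.1] w 36.0 gf 30.0 F [-0.   0.3 -2.5] q [0.6  0.47 1.76 0.   0.91 0.71]
tool shift/40: [-0.   -0.19  2.65] turn/6deg: [-0.01 -0.01 -0.02]
[0.08012835 0.07769902 0.12153145]
```

```bash
python3 -m jog '[[0,-0.19,0.2,0,0,0,0],[0,0,0.4,0,0,0,0],[0,0,0.5,0,0,0,0],[0,0,0.5,0,0,0,0],[0,0,0.5,0,0,0,0],[0,0,0.4,0,0,0,0],[0,0,0.2,0,0,0,0],[0,0,0.14,0,0,0,0],[0,0,0.1,0,0,0,0],[0,0,0,0,0,0,0],[0,0,0,0,0,0,0]]'
```

```text
t: 9.0
ee_pos: [473.9, 345.8, 28.9]
orientation: [-2.345, -2.088, -0.002]
ft_force: [0.2, 0.0, -3.2]
width: 36.0
grasp_force: 30.0
```

```bash
python3 -m jog '[[0,0,0.04,0,0,0,0],[0,0,0.03,0,0,0,0],[0,0,0.0,0,0,0,0],[0,0,0,0,0,0,0]]'
```

```text
t: 9.4
ee_pos: [473.6, 345.6, 25.7]
orientation: [-2.345, -2.088, -0.001]
ft_force: [-0.6, 0.0, -2.2]
width: 35.8
grasp_force: 30.0
```

```bash
python3 -m jog '[[0,0,0.03,0,0,0,0],[0,0,0.02,0,0,0,0],[0,0,0.0,0,0,0,0],[0,0,0,0,0,0,0]]'
```

```text
t: 9.8
ee_pos: [473.5, 345.5, 23.6]
orientation: [-2.345, -2.088, -0.001]
ft_force: [0.4, -0.2, -2.7]
width: 35.7
grasp_force: 30.0
```

```bash
python3 -m jog '[[0,0,0.03,0,0,0,0],[0,0,0.0,0,0,0,0],[0,0,0,0,0,0,0]]'
```

```text
t: 10.1
ee_pos: [473.5, 345.5, 22.4]
orientation: [-2.345, -2.088, -0.001]
ft_force: [-0.1, -0.3, -1.8]
width: 35.9
grasp_force: 30.0
```

```bash
python3 -m jog '[[0,0,0.03,0,0,0,0],[0,0,0.02,0,0,0,0],[0,0,0,0,0,0,0]]'
```

```text
t: 10.4
ee_pos: [473.6, 345.6, 21.9]
orientation: [-2.345, -2.088, -0.001]
ft_force: [-5.3, -3.0, 13.3]
width: 35.7
grasp_force: 30.0
```

Contact made. Release and rise, then go to the box board.

```bash
python3 -m jog '[[0,0,-0.02,0,0,0,0],[0,0,0,0,0,0,0.5],[0,0,0,0,0,0,0.7],[0,0,0,0,0,0,0.8],[0,0,0,0,0,0,0.8],[0,0,-0.4,0,0,0,0.8],[0,0,-0.8,0,0,0,0.8],[0,0,-0.9,0,0,0,0.8],[0,0,-0.9,0,0,0,0.8],[0,0,-0.8,0,0,0,0.8]]'; python3 -c "
from h import *
indeck();plan(deckpt(Q,[16.5,-71,110]),Rdeck(),16,0.8)
cv2.imwrite('pics/top2.png',optics.get_image('top')[:,:,::-1])"
```

```text
t: 11.4
ee_pos: [473.9, 345.4, 176.2]
orientation: [-2.345, -2.088, -0.004]
ft_force: [0.5, 0.4, 0.3]
width: 70.6
grasp_force: 0.0
t 11.4 deck [-150.5  362.3   33.5] world [473.9 345.4 176.2] rot err deg [-27.    0.2   0.1] w 70.6 gf 0.0 F [0.5 0.4 0.3] q [0.61 0.42 1.75 0.   0.96 0.72]
tool shift/40: [-10.82   4.61   0.16] turn/6deg: [ 4.5  -0.03 -0.01]
[[-0.68,0.29,0.01,0.28,-0.0,-0.0,0.8],[-0.68,0.29,0.0,0.28,-0.0,-0.0,0.8],[-0.68,0.29,-0.01,0.28,-0.0,-0.0,0.8],[-0.68,0.29,-0.01,0.28,-0.0,-0.0,0.8],[-0.68,0.29,-0.02,0.28,-0.0,-0.0,0.8],[-0.68,0.29,-0.03,0.28,-0.0,-0.0,0.8],[-0.68,0.29,-0.04,0.28,-0.0,-0.0,0.8],[-0.68,0.28,-0.05,0.28,-0.0,-0.0,0.8],[-0.68,0.28,-0.06,0.28,-0.0,-0.0,0.8],[-0.68,0.28,-0.06,0.28,-0.0,-0.0,0.8],[-0.68,0.28,-0.07,0.28,-0.0,-0.0,0.8],[-0.68,0.28,-0.08,0.28,-0.0,-0.0,0.8],[-0.68,0.27,-0.09,0.28,-0.0,-0.0,0.8],[-0.68,0.27,-0.1,0.28,-0.0,-0.0,0.8],[-0.68,0.27,-0.1,0.28,-0.0,-0.0,0.8],[-0.68,0.26,-0.11,0.28,-0.0,-0.0,0.8]]
```

```bash
python3 -m jog '[[-0.68,0.29,0.01,0.28,0,0,0.8],[-0.68,0.29,0,0.28,0,0,0.8],[-0.68,0.29,-0.01,0.28,0,0,0.8],[-0.68,0.29,-0.01,0.28,0,0,0.8],[-0.68,0.29,-0.02,0.28,0,0,0.8],[-0.68,0.29,-0.03,0.28,0,0,0.8],[-0.68,0.29,-0.04,0.28,0,0,0.8],[-0.68,0.28,-0.05,0.28,0,0,0.8],[-0.68,0.28,-0.06,0.28,0,0,0.8],[-0.68,0.28,-0.06,0.28,0,0,0.8],[-0.68,0.28,-0.07,0.28,0,0,0.8],[-0.68,0.28,-0.08,0.28,0,0,0.8],[-0.68,0.27,-0.09,0.28,0,0,0.8],[-0.68,0.27,-0.1,0.28,0,0,0.8],[-0.68,0.27,-0.1,0.28,0,0,0.8],[-0.68,0.26,-0.11,0.28,0,0,0.8],[0,0,0,0,0,0,0.8],[0,0,0,0,0,0,0.8]]'; python3 -c "
from h import *
indeck();plan(deckpt(Q,[16.5,-71,20]),Rdeck(),0,0.8)
a=optics.get_image('scene')[120:300,230:470,::-1]
cv2.imwrite('pics/c2.png',cv2.resize(a,(800,600)))"
```

```text
t: 13.25
ee_pos: [606.6, -108.6, 165.3]
orientation: [-2.059, -1.832, 0.436]
ft_force: [-0.3, 0.0, -0.4]
width: 70.5
grasp_force: 0.0
t 13.25 deck [ 17.7 -73.7 107. ] world [ 606.6 -108.6  165.3] rot err deg [-0.1  0.2  0.1] w 70.5 gf 0.0 F [-0.3  0.  -0.4] q [-0.18  0.71  1.36 -0.03  1.54 -0.06]
tool shift/40: [ 0.06 -0.03  2.18] turn/6deg: [ 0.01 -0.03 -0.02]
```

View pics/c2.png

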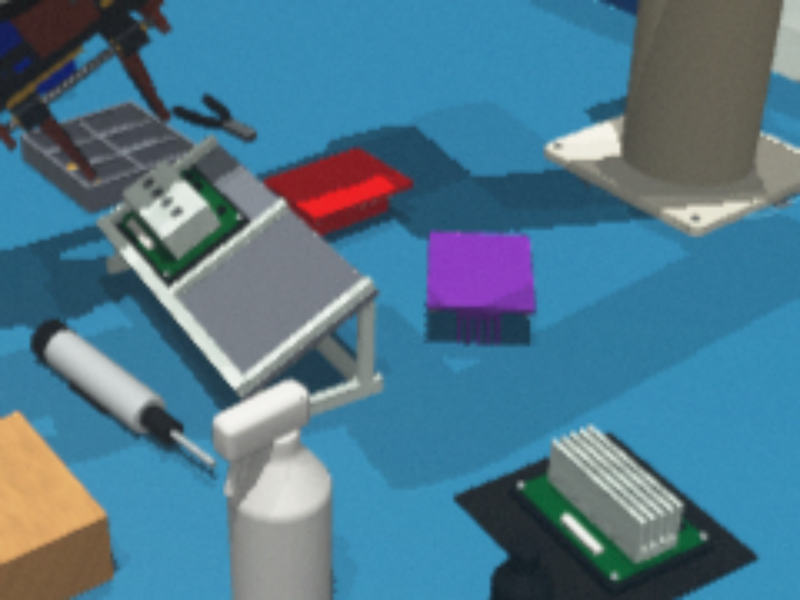

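The fin board sits flat on the pad around (610,510) in the crop. Bay A is empty, and the gripper is above the box at (80,150).

```bash
python3 -m jog '[[0.06,-0.03,0.3,0,0,0,0.8],[0,0,0.5,0,0,0,0.8],[0,0,0.5,0,0,0,0.8],[0,0,0.4,0,0,0,0.8],[0,0,0.3,0,0,0,0.8],[0,0,0.14,0,0,0,0.8],[0,0,0,0,0,0,0.8],[0,0,0,0,0,0,0.8]]'; python3 -c "
from h import *
indeck()"
```

```text
t: 14.1
ee_pos: [567.9, -101.0, 89.8]
orientation: [-2.058, -1.834, 0.437]
ft_force: [0.4, -0.9, 0.5]
width: 70.2
grasp_force: 0.0
t 14.1 deck [ 17.  -70.6  21.9] world [ 567.9 -101.    89.8] rot err deg [-0.1  0.1  0. ] w 70.2 gf 0.0 F [ 0.4 -0.9  0.5] q [-0.18  0.75  1.49 -0.03  1.38 -0.05]
```

```bash
python3 -m jog '[[0,-0.01,0.07,0,0,0,0.8],[0,0,0,0,0,0,0.7],[0,0,0,0,0,0,0.6],[0,0,0,0,0,0,0],[0,0,0,0,0,0,0],[0,0,0,0,0,0,0],[0,0,0,0,0,0,0],[0,0,0,0,0,0,0]]'; python3 -c "
from h import *
indeck()"
```

```text
t: 14.9
ee_pos: [566.3, -101.1, 87.1]
orientation: [-2.059, -1.834, 0.436]
ft_force: [3.5, -1.0, 0.7]
width: 49.8
grasp_force: 30.0
t 14.9 deck [ 16.8 -70.9  18.8] world [ 566.3 -101.1   87.1] rot err deg [-0.1  0.1  0.1] w 49.8 gf 30.0 F [ 3.5 -1.   0.7] q [-0.18  0.75  1.49 -0.03  1.37 -0.05]
```

```bash
python3 -m jog '[[0,0,-0.1,0,0,0,0],[0,0,-0.3,0,0,0,0],[0,-0.05,-0.5,0,0,0,0],[0.1,-0.05,-0.4,0,0,0,0],[0.3,0,-0.2,0,0,0,0],[0.6,0,0,0,0,0,0],[0.7,0,0,0,0,0,0],[0.7,0,0,0,0,0,0],[0.6,0,0,0,0,0,0],[0.35,0,0,0,0,0,0],[0.2,0,0,0,0,0,0],[0,0,0,0,0,0,0],[0,0,0,0,0,0,0]]'; python3 -c "
from h import *
indeck();plan(deckpt(Q,[12.8,71,22]),Rdeck(),0,0)"
```

```text
t: 16.2
ee_pos: [605.4, 36.6, 142.5]
orientation: [-2.058, -1.833, 0.438]
ft_force: [-0.1, -0.5, -3.0]
width: 49.7
grasp_force: 30.0
t 16.2 deck [12.4 70.4 78.7] world [605.4  36.6 142.5] rot err deg [-0.   0.1  0.1] w 49.7 gf 30.0 F [-0.1 -0.5 -3. ] q [0.01 0.72 1.4  0.06 1.49 0.11]
tool shift/40: [0.01 0.01 1.42] turn/6deg: [ 0.01 -0.02 -0.01]
```

```bash
python3 -m jog '[[0.01,0,0.2,0,0,0,0],[0,0,0.4,0,0,0,0],[0,0,0.4,0,0,0,0],[0,0,0.25,0,0,0,0],[0,0,0.12,0,0,0,0],[0,0,0.05,0,0,0,0],[0,0,0,0,0,0,0],[0,0,0,0,0,0,0]]'; python3 -c "
from h import *
indeck()"
```

```text
t: 17.0
ee_pos: [580.8, 40.6, 92.4]
orientation: [-2.059, -1.834, 0.436]
ft_force: [-0.4, 0.1, -2.2]
width: 49.5
grasp_force: 30.0
t 17.0 deck [12.9 71.6 22.8] world [580.8  40.6  92.4] rot err deg [-0.1  0.2  0.1] w 49.5 gf 30.0 F [-0.4  0.1 -2.2] q [0.02 0.75 1.48 0.06 1.38 0.11]
```

```bash
python3 -m jog '[[0,0,0.03,0,0,0,0],[0,0,0.03,0,0,0,0],[0,0,0.02,0,0,0,0],[0,0,0,0,0,0,0],[0,0,0,0,0,0,0]]'; python3 -c "
from h import *
indeck()"
```

```text
t: 17.5
ee_pos: [578.7, 40.9, 89.1]
orientation: [-2.058, -1.834, 0.437]
ft_force: [0.7, 0.2, -2.7]
width: 49.8
grasp_force: 30.0
t 17.5 deck [12.5 71.6 18.9] world [578.7  40.9  89.1] rot err deg [-0.1  0.1  0.1] w 49.8 gf 30.0 F [ 0.7  0.2 -2.7] q [0.02 0.75 1.48 0.06 1.37 0.11]
```

```bash
python3 -m jog '[[0,0,0.03,0,0,0,0],[0,0,0,0,0,0,0],[0,0,0,0,0,0,0]]'; python3 -c "
from h import *
indeck()"
```

```text
t: 17.8
ee_pos: [578.7, 40.9, 89.1]
orientation: [-2.059, -1.834, 0.436]
ft_force: [0.6, -0.3, 5.6]
width: 49.7
grasp_force: 30.0
t 17.8 deck [12.5 71.6 18.9] world [578.7  40.9  89.1] rot err deg [-0.1  0.2  0.1] w 49.7 gf 30.0 F [ 0.6 -0.3  5.6] q [0.02 0.75 1.48 0.06 1.37 0.11]
```

```bash
python3 -m jog '[[0,0.04,0,0,0,0,0],[0,0.03,0,0,0,0,0],[0,0.03,0,0,0,0,0],[0,0,0,0,0,0,0],[0,0,0,0,0,0,0]]'; python3 -c "
from h import *
indeck()"
```

```text
t: 18.3
ee_pos: [582.0, 40.6, 87.4]
orientation: [-2.058, -1.834, 0.437]
ft_force: [0.4, -0.6, 6.1]
width: 49.7
grasp_force: 30.0
t 18.3 deck [16.2 71.7 18.8] world [582.   40.6  87.4] rot err deg [-0.1  0.2  0.1] w 49.7 gf 30.0 F [ 0.4 -0.6  6.1] q [0.02 0.76 1.48 0.06 1.38 0.11]
```

```bash
python3 -m jog '[[0,0.01,-0.01,0,0,0,0],[0,0,0,0,0,0,0.65],[0,0,0,0,0,0,0.75],[0,0,0,0,0,0,0.8],[0,0,0,0,0,0,0.8],[0,0,-0.3,0,0,0,0.8],[0,0,-0.6,0,0,0,0.8],[0,0,-0.8,0,0,0,0.8],[0,0,-0.8,0,0,0,0.8]]'; python3 -c "
from h import *
indeck();plan(np.array([473.6,345.6,150]),Rflat(),16,0.8)"
```

```text
t: 19.2
ee_pos: [627.8, 35.0, 177.2]
orientation: [-2.058, -1.833, 0.437]
ft_force: [0.2, 0.3, -0.1]
width: 70.0
grasp_force: 0.0
t 19.2 deck [ 16.6  71.3 119.8] world [627.8  35.  177.2] rot err deg [-0.1  0.1  0.1] w 70.0 gf 0.0 F [ 0.2  0.3 -0.1] q [0.01 0.71 1.32 0.06 1.58 0.11]
tool shift/40: [ 7.27 -3.9   2.76] turn/6deg: [-4.49 -0.02 -0.02]
[[0.45,-0.24,0.17,-0.28,-0.0,-0.0,0.8],[0.45,-0.25,0.17,-0.28,-0.0,-0.0,0.8],[0.45,-0.25,0.16,-0.28,-0.0,-0.0,0.8],[0.45,-0.26,0.15,-0.28,-0.0,-0.0,0.8],[0.45,-0.26,0.14,-0.28,-0.0,-0.0,0.8],[0.45,-0.27,0.13,-0.28,-0.0,-0.0,0.8],[0.45,-0.27,0.13,-0.28,-0.0,-0.0,0.8],[0.45,-0.27,0.12,-0.28,-0.0,-0.0,0.8],[0.45,-0.28,0.11,-0.28,-0.0,-0.0,0.8],[0.45,-0.28,0.1,-0.28,-0.0,-0.0,0.8],[0.45,-0.28,0.09,-0.28,-0.0,-0.0,0.8],[0.45,-0.29,0.09,-0.28,-0.0,-0.0,0.8],[0.45,-0.29,0.08,-0.28,-0.0,-0.0,0.8],[0.45,-0.29,0.07,-0.28,-0.0,-0.0,0.8],[0.45,-0.29,0.06,-0.28,-0.0,-0.0,0.8],[0.45,-0.29,0.05,-0.28,-0.0,-0.0,0.8]]
```

```bash
python3 -m jog '[[0.45,-0.24,0.17,-0.28,0,0,0.8],[0.45,-0.25,0.17,-0.28,0,0,0.8],[0.45,-0.25,0.16,-0.28,0,0,0.8],[0.45,-0.26,0.15,-0.28,0,0,0.8],[0.45,-0.26,0.14,-0.28,0,0,0.8],[0.45,-0.27,0.13,-0.28,0,0,0.8],[0.45,-0.27,0.13,-0.28,0,0,0.8],[0.45,-0.27,0.12,-0.28,0,0,0.8],[0.45,-0.28,0.11,-0.28,0,0,0.8],[0.45,-0.28,0.1,-0.28,0,0,0.8],[0.45,-0.28,0.09,-0.28,0,0,0.8],[0.45,-0.29,0.09,-0.28,0,0,0.8],[0.45,-0.29,0.08,-0.28,0,0,0.8],[0.45,-0.29,0.07,-0.28,0,0,0.8],[0.45,-0.29,0.06,-0.28,0,0,0.8],[0.45,-0.29,0.05,-0.28,0,0,0.8],[0.05,0,0,0,0,0,0.8],[0,0,0,0,0,0,0.8]]'; python3 -c "
from h import *
indeck();plan(np.array([473.6,345.6,25]),Rflat(),0,0.8)
a=optics.get_image('scene')[120:300,230:470,::-1]
cv2.imwrite('pics/c3.png',cv2.resize(a,(800,600)))"
```

```text
t: 21.0
ee_pos: [473.4, 345.5, 149.1]
orientation: [-2.343, -2.09, -0.002]
ft_force: [0.0, 0.7, -0.2]
width: 70.6
grasp_force: 0.0
t 21.0 deck [-138.7  362.4    9.2] world [473.4 345.5 149.1] rot err deg [-27.    0.1   0. ] w 70.6 gf 0.0 F [ 0.   0.7 -0.2] q [0.61 0.46 1.77 0.   0.91 0.72]
tool shift/40: [-0.    0.01  3.1 ] turn/6deg: [-0.01 -0.02 -0.01]
```

View pics/c3.png

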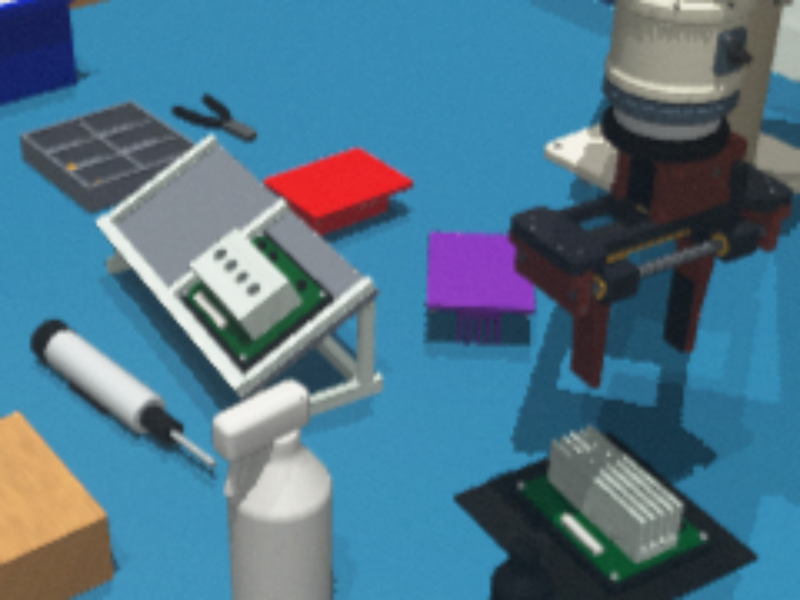

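The box board lies square in bay A against the stop, at about (250,290), and the fin board is still at (610,510) under the gripper. Picking it up now.

```bash
python3 -m jog '[[0,0,0.3,0,0,0,0.8],[0,0,0.6,0,0,0,0.8],[0,0,0.7,0,0,0,0.8],[0,0,0.6,0,0,0,0.8],[0,0,0.5,0,0,0,0.8],[0,0,0.3,0,0,0,0.8],[0,0,0.14,0,0,0,0.8],[0,0,0,0,0,0,0.8],[0,0,0,0,0,0,0.6],[0,0,0,0,0,0,0.45],[0,0,0,0,0,0,0],[0,0,0,0,0,0,0],[0,0,0,0,0,0,0],[0,0,0,0,0,0,0]]'; python3 -c "
from h import *
indeck()"
```

```text
t: 22.45
ee_pos: [473.3, 345.4, 23.3]
orientation: [-2.345, -2.088, -0.002]
ft_force: [-0.6, -0.4, 3.2]
width: 36.0
grasp_force: 30.0
t 22.45 deck [ -81.6  362.2 -103. ] world [473.3 345.4  23.3] rot err deg [-27.    0.2   0.1] w 36.0 gf 30.0 F [-0.6 -0.4  3.2] q [0.61 0.65 1.81 0.   0.68 0.72]
```

```bash
python3 -m jog '[[0,0,-0.1,0,0,0,0],[0,0,-0.3,0,0,0,0],[0,0,-0.6,0,0,0,0],[0,0,-0.7,0,0,0,0],[0,0,-0.7,0,0,0,0],[0,0,-0.7,0,0,0,0],[0,0,-0.6,0,0,0,0],[0,0,-0.4,0,0,0,0],[0,0,-0.2,0,0,0,0],[0,0,0,0,0,0,0]]'; python3 -c "
from h import *
indeck();plan(deckpt(Q,[12.8,-71,120]),Rdeck(),18,0)"
```

```text
t: 23.45
ee_pos: [473.5, 345.1, 196.1]
orientation: [-2.345, -2.088, -0.004]
ft_force: [-0.7, -0.4, -1.9]
width: 35.7
grasp_force: 30.0
t 23.45 deck [-159.9  362.    51.1] world [473.5 345.1 196.1] rot err deg [-27.    0.2   0.1] w 35.7 gf 30.0 F [-0.7 -0.4 -1.9] q [0.61 0.4  1.74 0.   1.   0.72]
tool shift/40: [-10.82   4.65   0.39] turn/6deg: [ 4.5  -0.03 -0.01]
[[-0.6,0.26,0.02,0.25,-0.0,-0.0,0],[-0.6,0.26,0.02,0.25,-0.0,-0.0,0],[-0.6,0.26,0.01,0.25,-0.0,-0.0,0],[-0.6,0.26,0.0,0.25,-0.0,-0.0,0],[-0.6,0.26,-0.0,0.25,-0.0,-0.0,0],[-0.6,0.26,-0.01,0.25,-0.0,-0.0,0],[-0.6,0.26,-0.02,0.25,-0.0,-0.0,0],[-0.6,0.26,-0.02,0.25,-0.0,-0.0,0],[-0.6,0.26,-0.03,0.25,-0.0,-0.0,0],[-0.6,0.26,-0.04,0.25,-0.0,-0.0,0],[-0.6,0.25,-0.04,0.25,-0.0,-0.0,0],[-0.6,0.25,-0.05,0.25,-0.0,-0.0,0],[-0.6,0.25,-0.06,0.25,-0.0,-0.0,0],[-0.6,0.25,-0.06,0.25,-0.0,-0.0,0],[-0.6,0.25,-0.07,0.25,-0.0,-0.0,0],[-0.6,0.25,-0.08,0.25,-0.0,-0.0,0],[-0.6,0.24,-0.08,0.25,-0.0,-0.0,0],[-0.6,0.24,-0.09,0.25,-0.0,-0.0,0]]
```

```bash
python3 -m jog '[[-0.4,0.16,0,0.25,0,0,0],[-0.6,0.26,0.01,0.25,0,0,0],[-0.6,0.26,0.01,0.25,0,0,0],[-0.6,0.26,0,0.25,0,0,0],[-0.6,0.26,0,0.25,0,0,0],[-0.6,0.26,-0.01,0.25,0,0,0],[-0.6,0.26,-0.02,0.25,0,0,0],[-0.6,0.26,-0.02,0.25,0,0,0],[-0.6,0.26,-0.03,0.25,0,0,0],[-0.6,0.26,-0.04,0.25,0,0,0],[-0.6,0.25,-0.04,0.25,0,0,0],[-0.6,0.25,-0.05,0.25,0,0,0],[-0.6,0.25,-0.06,0.25,0,0,0],[-0.6,0.25,-0.06,0.25,0,0,0],[-0.6,0.25,-0.07,0.25,0,0,0],[-0.6,0.25,-0.08,0.25,0,0,0],[-0.6,0.24,-0.08,0.25,0,0,0],[-0.6,0.24,-0.09,0.25,0,0,0],[-0.2,0.1,0,0,0,0,0],[0,0,0,0,0,0,0]]'; python3 -m jog '[[0,0,0,0,0,0,0]]' >/dev/null;  python3 -c "
from h import *
indeck();plan(deckpt(Q,[12.8,-71,24]),Rdeck(),0,0)"
```

```text
t: 25.45
ee_pos: [606.9, -106.3, 174.5]
orientation: [-2.057, -1.829, 0.44]
ft_force: [-0.0, 0.2, -1.8]
width: 36.3
grasp_force: 30.0
t 25.55 deck [ 12.8 -69.9 116. ] world [ 606.7 -104.7  175.6] rot err deg [0.1 0.2 0. ] w 36.3 gf 30.0 F [ 1.  -0.1 -2.7] q [-0.18  0.7   1.35 -0.03  1.56 -0.06]
tool shift/40: [-0.03  0.01  2.3 ] turn/6deg: [-0.02 -0.03 -0.01]
```

```bash
python3 -m jog '[[-0.02,0,0.3,0,0,0,0],[0,0,0.5,0,0,0,0],[0,0,0.5,0,0,0,0],[0,0,0.4,0,0,0,0],[0,0,0.3,0,0,0,0],[0,0,0.2,0,0,0,0],[0,0,0.08,0,0,0,0],[0,0,0.04,0,0,0,0],[0,0,0,0,0,0,0],[0,0,0,0,0,0,0]]'; python3 -c "
from h import *
indeck()"
```

```text
t: 26.55
ee_pos: [565.9, -101.5, 94.1]
orientation: [-2.057, -1.833, 0.438]
ft_force: [-0.3, -1.0, -2.9]
width: 35.8
grasp_force: 30.0
t 26.55 deck [ 13.3 -71.3  24.9] world [ 565.9 -101.5   94.1] rot err deg [-0.   0.1  0.1] w 35.8 gf 30.0 F [-0.3 -1.  -2.9] q [-0.18  0.74  1.49 -0.03  1.38 -0.05]
```

```bash
python3 -m jog '[[0,0,0.04,0,0,0,0],[0,0,0.03,0,0,0,0],[0,0,0.03,0,0,0,0],[0,0,0,0,0,0,0],[0,0,0,0,0,0,0]]'; python3 -c "
from h import *
indeck()"
```

```text
t: 27.05
ee_pos: [563.9, -101.2, 90.6]
orientation: [-2.057, -1.833, 0.438]
ft_force: [1.4, -1.4, 4.8]
width: 35.7
grasp_force: 30.0
t 27.05 deck [ 13.1 -71.3  20.8] world [ 563.9 -101.2   90.6] rot err deg [0.  0.1 0.1] w 35.7 gf 30.0 F [ 1.4 -1.4  4.8] q [-0.18  0.74  1.5  -0.03  1.37 -0.05]
```

Contact (20.8, as expected). Slide to the stop, release and retreat.

```bash
python3 -m jog '[[0,0.03,0.01,0,0,0,0],[0,0.03,0,0,0,0,0],[0,0.03,0,0,0,0,0],[0,0,0,0,0,0,0],[0,0,0,0,0,0,0]]'; python3 -c "
from h import *
indeck()"; python3 -m jog '[[0,0,0,0,0,0,0.5],[0,0,0,0,0,0,0.65],[0,0,0,0,0,0,0.8],[0,0,0,0,0,0,0.8],[0,0,0,0,0,0,0.8],[0,0,-0.3,0,0,0,0.8],[0,0,-0.6,0,0,0,0.8],[0,0,-0.8,0,0,0,0.8],[0,0,-0.8,0,0,0,0.8],[-0.8,0,-0.5,0,0,0,0.8],[-1,0,0,0,0,0,0.8],[-1,0,0,0,0,0,0.8],[-1,0,0,0,0,0,0.8],[-1,0,0,0,0,0,0.8],[-0.8,0,0,0,0,0,0.8],[0,0,0,0,0,0,0.8]]';python3 -c "
from h import *
a=optics.get_image('scene')[140:260,230:390,::-1];b=optics.get_image('top')[120:240,270:430,::-1]
cv2.imwrite('pics/c4.png',np.vstack([cv2.resize(a,(400,300)),cv2.resize(b,(400,300))]))"
```

```text
t: 27.55
ee_pos: [566.7, -101.5, 89.2]
orientation: [-2.057, -1.832, 0.439]
ft_force: [-1.2, -0.0, 9.4]
width: 35.5
grasp_force: 30.0
t 27.55 deck [ 16.3 -71.3  20.9] world [ 566.7 -101.5   89.2] rot err deg [0.1 0.1 0.1] w 35.5 gf 30.0 F [-1.2 -0.   9.4] q [-0.18  0.75  1.49 -0.03  1.38 -0.05]
t: 29.15
ee_pos: [594.1, -334.7, 195.2]
orientation: [-2.062, -1.828, 0.439]
ft_force: [0.2, 1.1, 0.5]
width: 70.2
grasp_force: 0.0
```

View pics/c4.png

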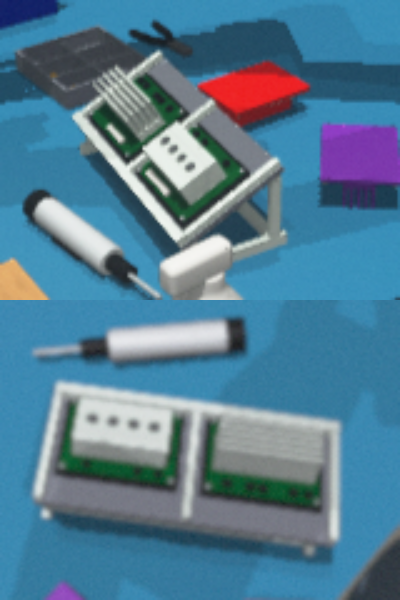

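Both boards are swapped, lying square and against the stop: the box board at (120,440) and the fin board at (265,460) in the lower half of the picture. The arm is clear, so I'm handing the job in.

```bash
python3 -c "
from workcell import ctrl
print(ctrl.close_job())"
```

```text
the job is handed in; nothing more can be done
None
```

The two boards have changed bays, and in the final pictures each lies flat and square against the lower stop; the job was handed in at about 29 s of the 67 s allowed, but `close_job()` gave no verdict.

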